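# Find the key for the race-office cash box

## Robot

A 6-joint arm with a two-finger parallel gripper is mounted at the origin on the work surface. World frame = base frame: x ahead of the robot, y to its left, z up, the work surface at z = 0. Lengths are in m, angles in rad, forces in N, time in s.
With the tool pointing down it reaches from about 0.275 to 0.725 m from the base axis. Payload 15.9 kg.
Tool frame: the origin (TCP) lies midway between the tips of the shut fingers; the grasp point (between the pads) lies 19 mm behind it; z points along the fingers, y is the direction in which the jaws open and shut (so a half turn about z gives the same grasp; the last joint's range is limited). The gripper opens to 85 mm and grips with 20 to 120 N. Pads are 22 mm wide; open, the fingers measure 114 mm over their backs; the gripper's body (76 mm by 85 mm) begins 54 mm behind the grasp point. The pads swing forward as they close: fully open they stand 13 mm farther back than shut.
Start: joints at [-1.347, 0.213, -0.034, 1.323, 0, 1.571], TCP at [0.111, -0.488, 0.231] pointing down, gripper open.
Joint ranges: [-2.98, 2.98], [-0.74, 1.72], [-1.14, 1.35], [-2.1, 2.04], [-1.57, 1.44], [-3.14, 3.14]. Speed limits (rad/s): [1.89, 1.89, 2.39, 2.57, 3.14, 3.14].

## Interface

Orientations are given as a 3x3 rotation matrix whose columns are the frame's x, y, z axes.
In Python, from cell import ctrl gives the robot as it stands.
- The arm moves only by the tool step_arm, never from a script. Its arguments are lists of equal length, an entry for each row: "hand": the finger opening in mm, from 0 to 85.4; "translation": the shift along the world's x, y, z in mm, a list of three; "rot": the turn, a rotation vector about the world's x, y, z in rad, a list of three. A call has 1 to 5 rows; each row shifts and turns the commanded pose from where the row before left it; what a row does not reach is not made up. A row lasts 1/10 s, in which the tool goes at most 50 mm and 8.59 degrees, less where a joint would pass 70% of its speed; a pose out of reach is approached as far as the arm can. A call with a gripper value outside its range is refused whole. The fingers move at their own pace and stop on an object; "squeeze" is the grip in N (left out, the last holds). Time passes only in rows, so rows that do not move let the fingers close. It gives the time, the measured TCP pose, the force and the opening at its end, in the units of the state.
- ctrl.get_obs(): the state, without advancing time (a new reading comes with each control period).
- ctrl.snapshot(name): name is "side" or "top" or "wrist"; returns the picture (480x640x3 uint8, red, green, blue); there is no depth.
- ctrl.calibration(name): a dict with "mtx" (3x3 intrinsics, pixels), "k1" (the pictures are not rectified: a ray, as slopes to the right and down, at radius r is drawn at 1 + k1 r^2 times it, then the intrinsics apply), "eye" and "attitude" of the camera in the world. Camera axes: x right, y down, z forward; pixel columns grow to the right and rows downward; lengths in m; the calibration is good to about 2 mm. A picture is of the moment at which its call begins: read the wrist's pose just before it. calibration takes no time and is no camera call; for the wrist camera it gives the pose at the moment of the call.
- ctrl.job_done(): hands the job in, once; it reports no verdict.
The state is a dict: "time": time; "joint_positions": joint angles; "dq": joint speeds; "joint_efforts": joint torques, N m; "eef_pos": TCP position; "ee_rot": TCP orientation; "wrist_force": force on the tool from outside, world axes, zero at the start; "torque": the same for the moment, N m; "finger_gap": opening from 0.0 (shut) to 1.0 (fully open).
Only numpy, scipy, OpenCV 4.12 (cv2) and the standard library are available. Lean on these libraries where they do the work, as an engineer would, in place of code of your own. Each camera call takes 0.05 s, during which the arm holds its last target. There are 200 camera calls.

## Task

One of the three keys standing in the wooden rack belongs to the slotted lock in the lid of the grey cash box. Find it, push it fully home in the lock and turn it clockwise (seen from above) until the lock comes to its stop. Leave that key standing in the turned lock.

Things in the scene. Friction and masses are not known exactly. Their poses are not given: they have to be found in the camera images.
- key_small_center (a point): smallest of 3 keys, same build: black bow 26 mm wide (along y), 16 thick (x), 46 high, corners rounded, on a steel collar 40 x 26 x 6; below it a steel blade 8 wide (y), 6 thick, 30 long, last 6 mm narrowed. Point: in the bow, 30 mm above the collar's underside, 60 above the blade's tip. z up; same after a half turn. About 80 g. Stands upright in the rack, blade hanging through its top
- key_medium_center (a point): middle-sized of 3 keys, same build: black bow 42 mm wide (along y), 16 thick (x), 46 high, corners rounded, on a steel collar 56 x 26 x 6; below it a steel blade 28 wide (y), 6 thick, 30 long, last 6 mm narrowed. Point: in the bow, 30 mm above the collar's underside, 60 above the blade's tip. z up; same after a half turn. About 80 g. Stands upright in the rack, blade hanging through its top
- key_large_center (a point): largest of 3 keys, same build: black bow 60 mm wide (along y), 16 thick (x), 46 high, corners rounded, on a steel collar 74 x 26 x 6; below it a steel blade 46 wide (y), 6 thick, 30 long, last 6 mm narrowed. Point: in the bow, 30 mm above the collar's underside, 60 above the blade's tip. z up; same after a half turn. About 80 g. Stands upright in the rack, blade hanging through its top
- keyway (a point): centre of the mouth of the lock's slot, 92 mm above the desk, level with the steel plate in the cash box lid. The slot, in a brass rotor turning about this z (up), is 36 mm long (along y, turning with the rotor), 12 wide (x), 34 deep, same either way round. A key is home when its collar lies flat on the lock. The fitting key has about 12 degrees of play before the rotor follows
- lock (a joint): angle of the lock's rotor, rad: grows as it turns clockwise seen from above, from 0 (locked) to a hard stop at 1.4 (open). Starts between 0 and 0.3; slight friction (0.1 N m), stays where it is left
- cashbox: grey steel cash box, fixed, 180 x 250 x 90 mm (x, y, z), origin under its centre, lock in the middle of its lid. A stopwatch 14 mm high lies on the lid near a corner, over 70 mm from the lock's centre. A blade too wide will not enter the lock; one too small goes in but turns idly
- rack: wooden key rack, fixed, 56 x 260 mm, top 75 mm above the desk, origin under its centre. Three keys stand on it in any order, 80 mm apart along its y, blades along y
There are look-alikes about, which are no part of the job. What is shaped like the part that bears key_medium_center but blue or yellow is not meant.

How it is judged:
By the outcome, as a careful person would: the job done as asked, in the order asked, and still so for the second after the job is handed in, with the robot touching nothing.
It also fails if it takes over 45 s, if anything falls off the work surface, if the arm or the gripper's body presses on something with over 40 N, if the wrist force passes 120 N, or if a joint passes its speed limit or range.

## Working session

There is one attempt and no reset: what is moved stays moved. The work goes in short steps, Python scripts to look and compute and a tool call to move; the robot and the scene stay as the last step left them, time stands still between calls to the robot, and variables do not carry over. Pictures are saved under pics/ and viewed, about 8 in all and at most 12, crops included, and the job is handed in when it is done.

Besides the shell and the picture viewer there is one more tool, called after "Call:" by a JSON object that holds its "method" and its "body", one argument or row to a line. step_arm: Moves the arm, as the interface text tells. Its arguments: {"type":"object","properties":{"hand":{"type":"array"},"translation":{"type":"array"},"rot":{"type":"array"},"squeeze":{"type":"number"}},"required":["hand","translation","rot"]}

```bash
mkdir -p pics; ls; cat > h.py <<'E'
import numpy as np, cv2
from cell import ctrl
def ray(name,uv,cal=None):
    c=cal or ctrl.calibration(name); K=np.array(c["mtx"]); k1=c["k1"]
    d=np.array([(uv[0]-K[0,2])/K[0,0],(uv[1]-K[1,2])/K[1,1]]); s=d.copy()
    for _ in range(30): s=d/(1+k1*(s@s))
    return np.array(c["eye"]),np.array(c["attitude"])@np.array([s[0],s[1],1.])
def onz(name,uv,z,cal=None):
    e,d=ray(name,uv,cal); return e+d*(z-e[2])/d[2]
def proj(name,p,cal=None):
    c=cal or ctrl.calibration(name); K=np.array(c["mtx"])
    q=np.array(c["attitude"]).T@(np.array(p)-np.array(c["eye"])); s=q[:2]/q[2]
    s=s*(1+c["k1"]*(s@s)); return np.array([K[0,0]*s[0]+K[0,2],K[1,1]*s[1]+K[1,2]])
def snap(name,f):
    im=ctrl.snapshot(name); cv2.imwrite("pics/"+f,im[...,::-1]); return im
E
python3 - <<'E'
from h import *
np.set_printoptions(precision=4,suppress=True)
for n in("top","side","wrist"):
    print(n,ctrl.calibration(n))
a=snap("top","top.png");b=snap("side","side.png")
print(ctrl.get_obs())
E
```

```text
pics
top {'mtx': array([[504.0063,   0.    , 324.8643],
       [  0.    , 504.0063, 239.5603],
       [  0.    ,   0.    ,   1.    ]]), 'k1': -0.07013788658801377, 'eye': array([0.3667, 0.017 , 0.9159]), 'attitude': array([[ 0.0156, -0.9884,  0.151 ],
       [-0.9998, -0.0177, -0.0126],
       [ 0.0151, -0.1508, -0.9885]])}
side {'mtx': array([[516.4551,   0.    , 321.9902],
       [  0.    , 516.4551, 239.1254],
       [  0.    ,   0.    ,   1.    ]]), 'k1': -0.009465773585928683, 'eye': array([0.3251, 0.9721, 0.6746]), 'attitude': array([[-0.9843, -0.0939,  0.1493],
       [-0.1764,  0.5091, -0.8424],
       [ 0.0031, -0.8556, -0.5177]])}
wrist {'mtx': array([[356.8184,   0.    , 321.6632],
       [  0.    , 356.8184, 240.9789],
       [  0.    ,   0.    ,   1.    ]]), 'k1': -0.06904660257729285, 'eye': array([ 0.1872, -0.4694,  0.3739]), 'attitude': array([[ 0.2215, -0.928 , -0.2995],
       [-0.9752, -0.2113, -0.0666],
       [-0.0015,  0.3068, -0.9518]])}
{'time': 0.1, 'joint_positions': array([-1.347 ,  0.2133, -0.035 ,  1.3235, -0.    ,  1.5708]), 'dq': array([-0.    , -0.0019,  0.0024,  0.0003, -0.0009,  0.001 ]), 'joint_efforts': array([ -0.0019, -68.7243,  48.7809,   0.012 ,   0.0001,   0.    ]), 'eef_pos': array([ 0.1109, -0.4872,  0.2309]), 'ee_rot': array([[ 0.9751,  0.2219, -0.0002],
       [ 0.2219, -0.9751,  0.0009],
       [-0.    , -0.0009, -1.    ]]), 'wrist_force': array([-0.0474, -0.2873,  0.5225]), 'torque': array([-0.0295,  0.0043,  0.0731]), 'finger_gap': 1.0003115713388058}
```

View pics/top.png

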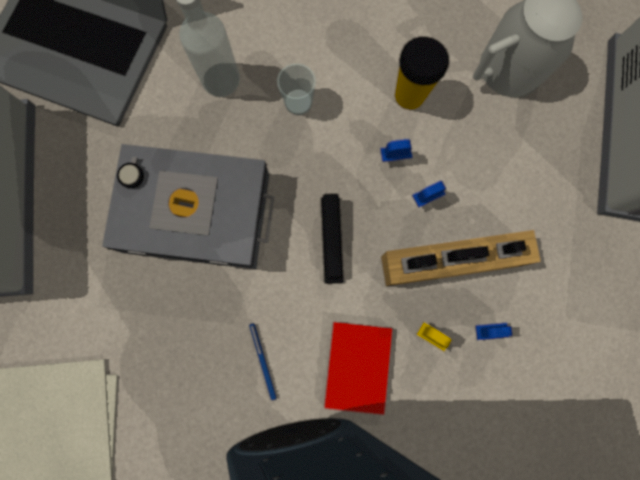

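View pics/side.png

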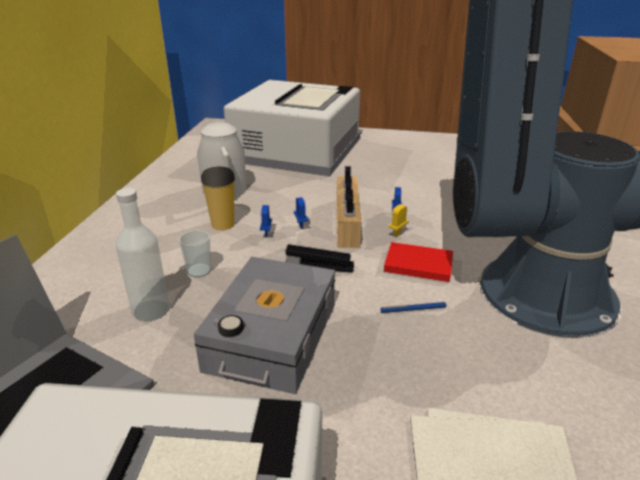

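The top view shows the cash box with its lock at about (184,203) and the rack at (462,258). The rack keys are at (421,262), (466,255) and (513,247), and the blue and yellow look-alikes lie elsewhere. Next I measure the keys' widths and enlarge the rack.

```bash
python3 - <<'E'
from h import *
np.set_printoptions(precision=4,suppress=True)
im=cv2.imread("pics/top.png")
g=im.max(2); m=((g<45)).astype(np.uint8); m[:, :395]=0; m[:225]=0; m[285:]=0; m[:,545:]=0
n,l,s,c=cv2.connectedComponentsWithStats(m)
for i in range(1,n):
    if s[i,4]<40: continue
    r=cv2.minAreaRect(np.argwhere(l==i)[:,::-1].astype(np.float32)); b=cv2.boxPoints(r)
    P=np.array([onz("top",q,0.127) for q in b]); 
    print(s[i],c[i],onz("top",c[i],0.122),np.linalg.norm(P[1]-P[0]),np.linalg.norm(P[2]-P[1]))
hsv=cv2.cvtColor(im,cv2.COLOR_BGR2HSV)
m=cv2.inRange(hsv,(8,120,90),(30,255,255)); m[:180]=0;m[225:]=0;m[:,210:]=0;m[:,:160]=0
mm=cv2.moments(cv2.convexHull(cv2.findNonZero(m))); u=(mm['m10']/mm['m00'],mm['m01']/mm['m00']); print("lock",u,onz("top",u,.092),cv2.contourArea(cv2.convexHull(cv2.findNonZero(m))))
m=cv2.inRange(hsv,(8,60,60),(25,255,255)); m[:220]=0;m[300:]=0;m[:,:375]=0;m[:,550:]=0
h=cv2.convexHull(cv2.findNonZero(m)); b=cv2.boxPoints(cv2.minAreaRect(h)); print("rack",[onz("top",q,.075)[:2] for q in b])
A=cv2.resize(im[215:295,375:555],None,fx=4,fy=4,interpolation=cv2.INTER_CUBIC)
B=cv2.resize(im[170:235,140:230],None,fx=4,fy=4,interpolation=cv2.INTER_CUBIC)
B=cv2.copyMakeBorder(B,0,0,0,A.shape[1]-B.shape[1],0)
cv2.imwrite("pics/crop.png",np.vstack([A,B]))
E
```

```text
[503 241  23  13 214] [513.6495 247.4159] [ 0.4806 -0.2982  0.122 ] 0.0367121568389743 0.016730814526700524
[448 247  41  15 427] [467.4684 254.1967] [ 0.4683 -0.222   0.122 ] 0.0661651717887083 0.01766739456238814
[408 255  29  14 306] [421.7614 261.8105] [ 0.4549 -0.1479  0.122 ] 0.04590044207603948 0.01773526966811278
lock (183.24359968968193, 202.4085854667701) [0.5512 0.2447 0.092 ] 644.5
rack [array([ 0.4772, -0.0855]), array([ 0.5223, -0.3587]), array([ 0.4597, -0.3651]), array([ 0.4165, -0.0945])]
```

View pics/crop.png

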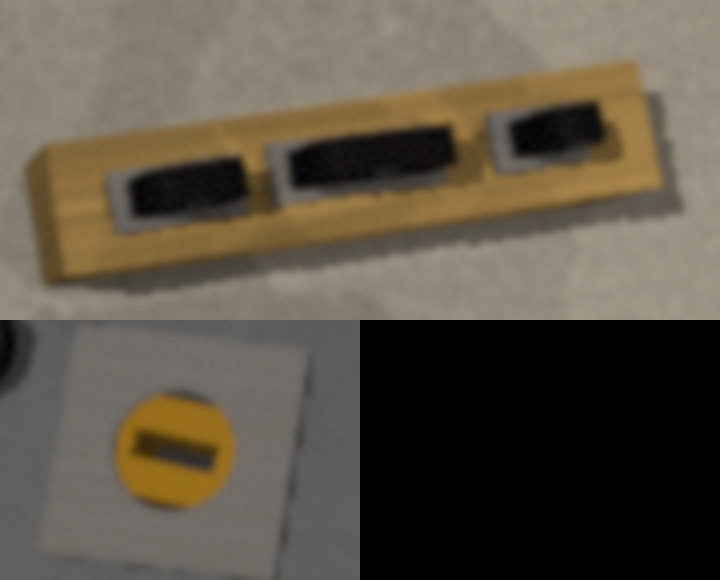

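Widths measured, each including a little of the side face: about 46 mm at (421,262) is the medium key, 66 mm at (467,254) the large and 37 mm at (513,247) the small. The 36 mm slot takes the 28 mm blade; 46 mm is too wide and 8 mm would turn idly. So the target is the left key in the picture, at about (0.455, -0.148). The lock is at about (0.551, 0.245).

Call:
{"method": "step_arm", "body": {
  "hand": [85,85,85,85,85],
  "translation": [
    [34,34,0],
    [34,34,0],
    [34,34,0],
    [34,34,0],
    [34,34,0]
  ],
  "rot": [
    [0,0,0],
    [0,0,0],
    [0,0,0],
    [0,0,0],
    [0,0,0]
  ]
}}

```text
time: 0.6
eef_pos: [0.2818, -0.3159, 0.2312]
ee_rot: [[0.975, 0.222, -0.0], [0.222, -0.975, 0.0], [-0.0, -0.0, -1.0]]
wrist_force: [1.6, -0.4, -0.6]
finger_gap: 0.995
```

```bash
python3 -c "
from h import *
o=ctrl.get_obs();print(o['joint_positions'],o['eef_pos'],o['ee_rot'])"
```

```text
[-8.42356624e-01  5.56106557e-02 -2.17704153e-01  1.29759906e+00
  2.08301612e-05  2.07582185e+00] [ 0.2817948  -0.31586408  0.23120364] [[ 9.75146687e-01  2.21560227e-01 -6.27023192e-05]
 [ 2.21560233e-01 -9.75146683e-01  1.01575616e-04]
 [-3.86388419e-05 -1.12943466e-04 -9.99999993e-01]]
```

Call:
{"method": "step_arm", "body": {
  "hand": [85,85,85,85,85],
  "translation": [
    [34,34,0],
    [34,34,0],
    [34,34,0],
    [34,33,0],
    [35,33,0]
  ],
  "rot": [
    [0,0,0.149],
    [0,0,0.149],
    [0,0,0.149],
    [0,0,0.149],
    [0,0,0.149]
  ]
}}

```text
time: 1.1
eef_pos: [0.4529, -0.1476, 0.2312]
ee_rot: [[0.561, 0.828, -0.0], [0.828, -0.561, -0.0], [-0.0, -0.0, -1.0]]
wrist_force: [1.0, -1.6, 0.5]
finger_gap: 0.994
```

Call:
{"method": "step_arm", "body": {
  "hand": [85,85,85,85,85],
  "translation": [
    [0,0,0],
    [0,0,0],
    [0,0,0],
    [0,0,0],
    [0,0,0]
  ],
  "rot": [
    [0,0,0.149],
    [0,0,0.149],
    [0,0,0.149],
    [0,0,0.149],
    [0,0,0.149]
  ]
}}

```text
time: 1.6
eef_pos: [0.4518, -0.1494, 0.231]
ee_rot: [[-0.149, 0.989, -0.001], [0.989, 0.149, 0.0], [0.0, -0.001, -1.0]]
wrist_force: [-0.0, 0.3, -0.6]
finger_gap: 0.993
```

Call:
{"method": "step_arm", "body": {
  "hand": [85,85,85,85,85],
  "translation": [
    [0,0,0],
    [0,0,0],
    [0,0,0],
    [0,0,0],
    [0,0,0]
  ],
  "rot": [
    [0,0,0.149],
    [0,0,0.149],
    [0,0,0.149],
    [0,0,0.149],
    [0,0,0.149]
  ]
}}

```text
time: 2.1
eef_pos: [0.4518, -0.1495, 0.231]
ee_rot: [[-0.78, 0.626, -0.001], [0.626, 0.78, 0.0], [0.001, -0.0, -1.0]]
wrist_force: [0.1, -0.0, -0.4]
finger_gap: 0.994
```

Call:
{"method": "step_arm", "body": {
  "hand": [85,85,85,85,85],
  "translation": [
    [0,0,0],
    [0,0,0],
    [0,0,0],
    [0,0,0],
    [0,0,0]
  ],
  "rot": [
    [0,0,0.149],
    [0,0,0.149],
    [0,0,0.149],
    [0,0,0.149],
    [0,0,0.149]
  ]
}}

```text
time: 2.6
eef_pos: [0.4518, -0.1495, 0.231]
ee_rot: [[-0.998, -0.068, -0.001], [-0.068, 0.998, 0.0], [0.001, 0.0, -1.0]]
wrist_force: [-0.1, 0.2, -0.5]
finger_gap: 1.002
```

Call:
{"method": "step_arm", "body": {
  "hand": [85,85,85,85,85],
  "translation": [
    [0,0,0],
    [0,0,0],
    [0,0,0],
    [0,0,0],
    [0,0,0]
  ],
  "rot": [
    [0,0,0.149],
    [0,0,0.149],
    [0,0,0.149],
    [0,0,0.149],
    [0,0,0.149]
  ]
}}

```text
time: 3.1
eef_pos: [0.4518, -0.1494, 0.231]
ee_rot: [[-0.687, -0.727, -0.001], [-0.727, 0.687, 0.0], [0.0, 0.001, -1.0]]
wrist_force: [-0.4, 0.1, 0.0]
finger_gap: 0.992
```

Call:
{"method": "step_arm", "body": {
  "hand": [85,85,85,85,85],
  "translation": [
    [0,0,0],
    [0,0,0],
    [0,0,0],
    [0,0,0],
    [0,0,0]
  ],
  "rot": [
    [0,0,0.149],
    [0,0,0.149],
    [0,0,0.149],
    [0,0,0.149],
    [0,0,0.149]
  ]
}}

```text
time: 3.6
eef_pos: [0.4518, -0.1495, 0.231]
ee_rot: [[-0.012, -1.0, -0.001], [-1.0, 0.012, 0.0], [-0.0, 0.001, -1.0]]
wrist_force: [0.1, -0.4, -0.4]
finger_gap: 0.999
```

Call:
{"method": "step_arm", "body": {
  "hand": [85,85],
  "translation": [
    [0,0,0],
    [0,0,0]
  ],
  "rot": [
    [0,0,0.149],
    [0,0,0]
  ]
}}

```text
time: 3.8
eef_pos: [0.4518, -0.1495, 0.2311]
ee_rot: [[0.133, -0.991, -0.001], [-0.991, -0.133, 0.0], [-0.0, 0.001, -1.0]]
wrist_force: [0.1, 0.2, 0.0]
finger_gap: 0.996
```

```bash
python3 -c "
from h import *
o=ctrl.get_obs();print(o['joint_positions'],o['eef_pos'],o['ee_rot'],np.arctan2(o['ee_rot'][1][1],o['ee_rot'][0][1]))
c=ctrl.calibration('wrist');im=snap('wrist','w1.png')
import pickle;pickle.dump(c,open('w1.pkl','wb'))"
```

```text
[-3.19482474e-01  1.63776526e-01 -9.53790743e-02  1.31222282e+00
 -1.03726324e-05 -2.02349203e+00] [ 0.45178652 -0.14946127  0.23106747] [[ 1.32819522e-01 -9.91140084e-01 -5.55898715e-04]
 [-9.91140209e-01 -1.32819636e-01  1.72974230e-04]
 [-2.45275958e-04  5.27999214e-04 -9.99999831e-01]] -3.0083793531619754
```

View pics/w1.png

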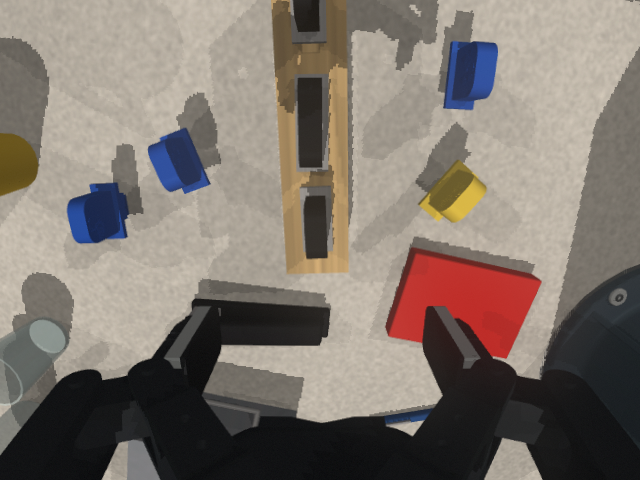

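The wrist view shows the rack at the top centre. The medium key's bow is at about (316,225), the large key at (312,120), and the fingers are on either side below.

```bash
python3 - <<'E'
from h import *
import pickle
np.set_printoptions(precision=4,suppress=True)
c=pickle.load(open('w1.pkl','rb')); im=cv2.imread("pics/w1.png")
print(c['eye'], proj('wrist',[.455,-.148,.127],c))
m=(im.max(2)<60).astype(np.uint8); m[:,:285]=0;m[:,345:]=0;m[265:]=0
n,l,s,ct=cv2.connectedComponentsWithStats(m)
for i in range(1,n):
    if s[i,4]<100: continue
    b=cv2.boxPoints(cv2.minAreaRect(np.argwhere(l==i)[:,::-1].astype(np.float32)))
    P=np.array([onz('wrist',q,.127,c)[:2] for q in b]); e=[P[1]-P[0],P[2]-P[1]]; e.sort(key=np.linalg.norm)
    print(s[i],b.tolist(),P.mean(0),[np.linalg.norm(x) for x in e],np.arctan(-e[1][0]/e[1][1]))
hsv=cv2.cvtColor(im,cv2.COLOR_BGR2HSV)
m=cv2.inRange(hsv,(8,60,60),(25,255,255)); m[:,:270]=0;m[:,355:]=0;m[280:]=0
for x in (0,1):
    rows=np.arange(60,260,10); u=[(np.flatnonzero(m[r])[[0,-1]][x],r) for r in rows]
    P=np.array([onz('wrist',q,.075,c)[:2] for q in u]); p=np.polyfit(P[:,1],P[:,0],1); print('rack edge',x,-p[0],np.polyval(p,-.148))
E
```

```text
[ 0.462  -0.2268  0.3741] [316.57   240.1077]
[294   0  26  32 771] [[294.0, 0.0], [319.0, 0.0], [319.0, 31.0], [294.0, 31.0]] [ 0.48   -0.2921] [np.float64(0.015371497632365205), np.float64(0.017755356240924804)] 0.13123157482398373
[ 298   78   24   89 2071] [[298.0, 78.0], [321.0, 78.0], [321.0, 166.0], [298.0, 166.0]] [ 0.4701 -0.228 ] [np.float64(0.014783940702830387), np.float64(0.05619715770016886)] 0.13228824469260533
[ 304  196   23   62 1280] [[303.3794860839844, 196.24520874023438], [324.6466369628906, 195.45755004882812], [326.9219665527344, 256.89178466796875], [305.6548156738281, 257.679443359375]] [ 0.4572 -0.1574] [np.float64(0.01490147386981589), np.float64(0.04585115610932848)] 0.17194722742447177
rack edge 0 0.16115086586266122 0.4846721503639065
rack edge 1 0.15799977263022946 0.42865141660809014
```

Call:
{"method": "step_arm", "body": {
  "hand": [85,85,85,85,85],
  "translation": [
    [4,-0.5,-30],
    [0,0,-40],
    [0,0,-40],
    [0,0,-33],
    [0,0,0]
  ],
  "rot": [
    [0,0,0.027],
    [0,0,0],
    [0,0,0],
    [0,0,0],
    [0,0,0]
  ]
}}

```text
time: 4.35
eef_pos: [0.4532, -0.1491, 0.0848]
ee_rot: [[0.152, -0.988, -0.006], [-0.988, -0.152, 0.002], [-0.003, 0.006, -1.0]]
wrist_force: [0.2, 0.1, 0.9]
finger_gap: 0.994
```

Call:
{"method": "step_arm", "body": {
  "hand": [0,0,0,0,0],
  "translation": [
    [0,0,0],
    [0,0,0],
    [0,0,0],
    [0,0,0],
    [0,0,0]
  ],
  "rot": [
    [0,0,0],
    [0,0,0],
    [0,0,0],
    [0,0,0],
    [0,0,0]
  ],
  "squeeze": 60
}}

```text
time: 4.85
eef_pos: [0.4565, -0.1502, 0.0892]
ee_rot: [[0.156, -0.988, 0.001], [-0.988, -0.156, -0.0], [0.001, -0.001, -1.0]]
wrist_force: [-3.4, 0.7, 12.6]
finger_gap: 0.181
```

The fingers stopped at about 15.5 mm, which matches the 16 mm bow. Now I lift.

Call:
{"method": "step_arm", "body": {
  "hand": [0,0,0,0,0],
  "translation": [
    [0,0,10],
    [0,0,20],
    [0,0,30],
    [0,0,40],
    [0,0,40]
  ],
  "rot": [
    [0,0,0],
    [0,0,0],
    [0,0,0],
    [0,0,0],
    [0,0,0]
  ]
}}

```text
time: 5.35
eef_pos: [0.4555, -0.1499, 0.2304]
ee_rot: [[0.157, -0.988, -0.0], [-0.988, -0.157, 0.0], [-0.0, 0.0, -1.0]]
wrist_force: [2.2, -0.5, -0.7]
finger_gap: 0.179
```

```bash
python3 -c "
from h import *
import pickle
o=ctrl.get_obs();print(o['eef_pos'],o['wrist_force'],o['finger_gap'])
c=ctrl.calibration('wrist');im=snap('wrist','w2.png');pickle.dump((c,o),open('w2.pkl','wb'))
b=snap('side','s2.png'); t=snap('top','t2.png')
p=proj('side',o['eef_pos']).astype(int);print(p,proj('wrist',o['eef_pos'],c))
A=cv2.resize(b[p[1]-70:p[1]+60,p[0]-80:p[0]+80],(640,520),interpolation=cv2.INTER_CUBIC)
C=im[:,160:480][::1]
cv2.imwrite('pics/c2.png',np.hstack([cv2.resize(A,(480,390)),cv2.resize(C,(260,390))])[...,::-1])"
```

```text
[ 0.4554501  -0.1498563   0.23039457] [ 2.16286136 -0.5114143  -0.68725098] 0.17854384414448846
[351 151] [321.17174573 308.35432968]
```

View pics/c2.png

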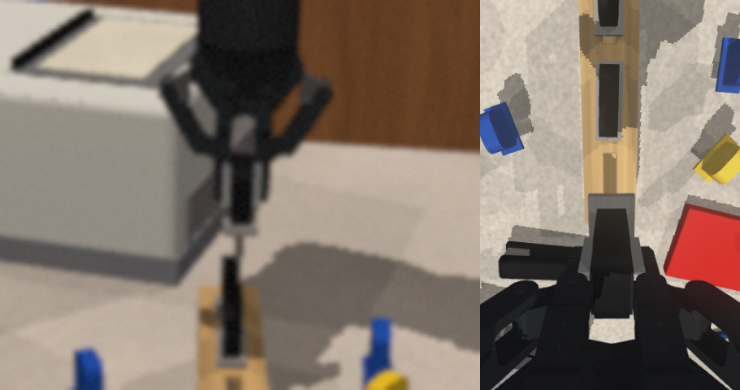

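The medium key is in the gripper and clear of the rack, and the large and small keys are still standing. Now I measure the key's offset in the hand from the collar edge.

```bash
python3 - <<'E'
from h import *
import pickle
np.set_printoptions(precision=4,suppress=True)
c,o=pickle.load(open('w2.pkl','rb')); im=cv2.imread("pics/w2.png")
R=np.array(o['ee_rot']);T=np.array(o['eef_pos'])
for u in (312,322,332): print(u,[(v,int(im[v,u].max())) for v in range(225,275,2)])
for v in (244,250): print(v,[(u,int(im[v,u].max())) for u in range(286,360,3)])
for z,name in((-.008,'collar'),(.038,'bowtop')):
  for L in (.028,.021):
    for s in(-1,0,1):
      print(name,L,s,[proj('wrist',T+R@np.array([sx*(L),s*.013,-z]),c) for sx in(1,)])
cv2.imwrite('pics/c3.png',cv2.resize(im[220:400,240:400],None,fx=3,fy=3,interpolation=cv2.INTER_CUBIC))
E
```

```text
312 [(225, 150), (227, 150), (229, 152), (231, 153), (233, 153), (235, 159), (237, 148), (239, 94), (241, 99), (243, 109), (245, 109), (247, 108), (249, 108), (251, 109), (253, 109), (255, 108), (257, 51), (259, 46), (261, 44), (263, 43), (265, 44), (267, 43), (269, 42), (271, 41), (273, 40)]
322 [(225, 141), (227, 142), (229, 141), (231, 141), (233, 141), (235, 141), (237, 129), (239, 95), (241, 98), (243, 110), (245, 110), (247, 109), (249, 109), (251, 109), (253, 109), (255, 109), (257, 52), (259, 45), (261, 45), (263, 44), (265, 43), (267, 43), (269, 43), (271, 42), (273, 42)]
332 [(225, 219), (227, 219), (229, 219), (231, 219), (233, 219), (235, 219), (237, 189), (239, 96), (241, 99), (243, 111), (245, 110), (247, 110), (249, 111), (251, 110), (253, 110), (255, 110), (257, 54), (259, 46), (261, 46), (263, 47), (265, 45), (267, 44), (269, 43), (271, 42), (273, 42)]
244 [(286, 192), (289, 194), (292, 161), (295, 110), (298, 110), (301, 107), (304, 109), (307, 107), (310, 109), (313, 110), (316, 109), (319, 109), (322, 109), (325, 112), (328, 109), (331, 111), (334, 110), (337, 110
[... 235 characters left out ...]
 (322, 109), (325, 111), (328, 108), (331, 110), (334, 109), (337, 110), (340, 109), (343, 110), (346, 106), (349, 109), (352, 206), (355, 190), (358, 179)]
collar 0.028 -1 [array([291.9951, 243.6911])]
collar 0.028 0 [array([321.1307, 243.6755])]
collar 0.028 1 [array([350.2659, 243.6574])]
collar 0.021 -1 [array([292.401 , 258.3864])]
collar 0.021 0 [array([321.1446, 258.3773])]
collar 0.021 1 [array([349.8878, 258.3527])]
bowtop 0.028 -1 [array([280.8765, 288.2567])]
bowtop 0.028 0 [array([321.0052, 288.2745])]
bowtop 0.028 1 [array([361.1341, 288.2092])]
bowtop 0.021 -1 [array([281.6776, 307.5065])]
bowtop 0.021 0 [array([321.0272, 307.5394])]
bowtop 0.021 1 [array([360.3769, 307.4595])]
```

View pics/c3.png

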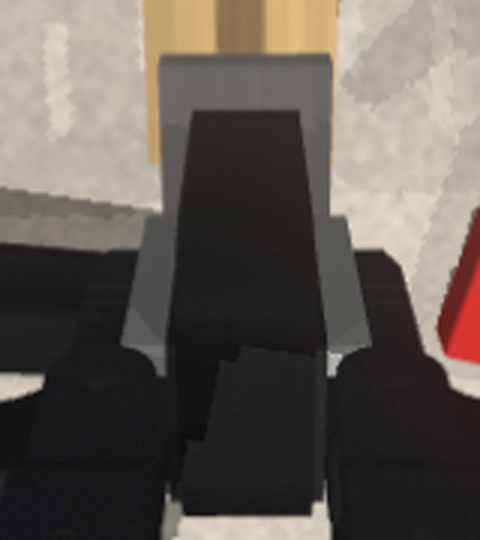

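Call:
{"method": "step_arm", "body": {
  "hand": [0,0,0,0,0],
  "translation": [
    [5,20,0],
    [9,40,0],
    [9,45,0],
    [9,45,0],
    [9,45,0]
  ],
  "rot": [
    [0,0,-0.03],
    [0,0,-0.03],
    [0,0,-0.03],
    [0,0,-0.03],
    [0,0,-0.03]
  ]
}}

```text
time: 6.0
eef_pos: [0.4965, 0.0467, 0.2277]
ee_rot: [[0.006, -1.0, -0.001], [-1.0, -0.006, -0.0], [0.0, 0.001, -1.0]]
wrist_force: [1.1, -0.5, 0.2]
finger_gap: 0.18
```

Call:
{"method": "step_arm", "body": {
  "hand": [0,0,0,0,0],
  "translation": [
    [9,45,0],
    [9,45,0],
    [9,45,0],
    [9,45,0],
    [9,45,0]
  ],
  "rot": [
    [0,0,-0.03],
    [0,0,-0.03],
    [0,0,-0.03],
    [0,0,-0.03],
    [0,0,-0.03]
  ]
}}

```text
time: 6.5
eef_pos: [0.5415, 0.2718, 0.2276]
ee_rot: [[-0.143, -0.99, -0.001], [-0.99, 0.143, -0.001], [0.001, 0.001, -1.0]]
wrist_force: [1.1, -0.8, -0.8]
finger_gap: 0.183
```

Call:
{"method": "step_arm", "body": {
  "hand": [0,0,0],
  "translation": [
    [9,40,0],
    [0,0,0],
    [0,0,0]
  ],
  "rot": [
    [0,0,-0.03],
    [0,0,0],
    [0,0,0]
  ]
}}

```text
time: 6.8
eef_pos: [0.5504, 0.3105, 0.227]
ee_rot: [[-0.17, -0.985, -0.002], [-0.985, 0.17, -0.001], [0.001, 0.002, -1.0]]
wrist_force: [0.0, -0.5, -1.7]
finger_gap: 0.182
```

```bash
python3 -c "
from h import *
import pickle
o=ctrl.get_obs();print(o['joint_positions'],o['eef_pos'],o['ee_rot'],o['wrist_force'],o['finger_gap'])
c=ctrl.calibration('wrist');im=snap('wrist','w3.png');pickle.dump((c,o),open('w3.pkl','wb'))
print(proj('wrist',[.5512,.2447,.092],c))
"
```

```text
[ 5.13635945e-01  5.03737951e-01  3.69625051e-01  1.43887580e+00
 -1.37686873e-04 -8.86113174e-01] [0.55042206 0.31046633 0.22698754] [[-0.17021284 -0.9854056  -0.00184182]
 [-0.98540619  0.17021518 -0.00119714]
 [ 0.00149317  0.00161118 -0.99999759]] [ 0.03192055 -0.50945141 -1.70822816] 0.18204952750178188
[304.945974   145.47793934]
```

View pics/w3.png

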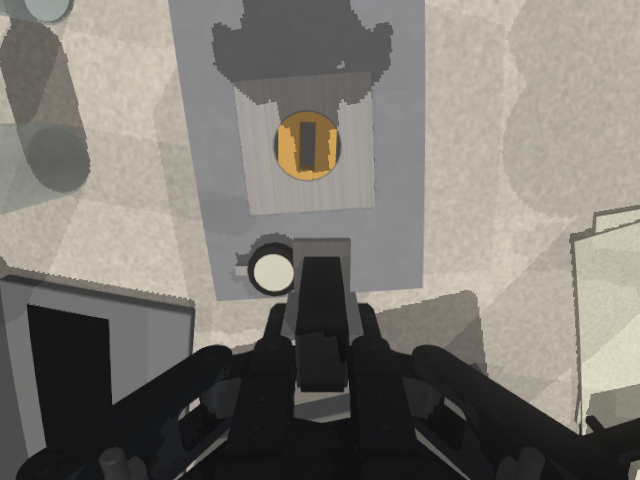

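The lock appears at (307,145), with its slot running almost vertically in the picture, which is nearly along tool x. Now I measure it.

```bash
python3 - <<'E'
from h import *
import pickle
np.set_printoptions(precision=4,suppress=True)
c,o=pickle.load(open('w3.pkl','rb')); im=cv2.imread("pics/w3.png")
hsv=cv2.cvtColor(im,cv2.COLOR_BGR2HSV)
b=cv2.inRange(hsv,(8,110,60),(30,255,255)); b[:100]=0;b[190:]=0;b[:,:260]=0;b[:,355:]=0
hull=cv2.convexHull(cv2.findNonZero(b)); (x,y),r=cv2.minEnclosingCircle(hull); M=cv2.moments(hull)
u=(M['m10']/M['m00'],M['m01']/M['m00']); print('circ',x,y,r,'hull',u,onz('wrist',(x,y),.092,c),onz('wrist',u,.092,c))
d=np.zeros(b.shape,np.uint8); cv2.circle(d,(int(x),int(y)),int(r-5),1,-1); d&=(b==0)
n,l,s,_=cv2.connectedComponentsWithStats(d); i=1+s[1:,4].argmax()
cnt=np.argwhere(l==i)[:,::-1]; 
q=cv2.boxPoints(cv2.minAreaRect(cnt.astype(np.float32)));P=np.array([onz('wrist',k,.092,c)[:2] for k in q])
e=[P[1]-P[0],P[2]-P[1]];e.sort(key=np.linalg.norm)
print('slot',q.tolist(),P.mean(0),[np.linalg.norm(k) for k in e],'angle',np.arctan(-e[1][0]/e[1][1]))
L=np.array([onz('wrist',(np.flatnonzero(l[v]==i)[0]-.5,v),.092,c)[:2] for v in range(126,166,2)])
Rr=np.array([onz('wrist',(np.flatnonzero(l[v]==i)[-1]+.5,v),.092,c)[:2] for v in range(126,166,2)])
for A in(L,Rr): p=np.polyfit(A[:,1],A[:,0],1); print('edge angle',np.arctan(-p[0]),np.polyval(p,.2447))
E
```

```text
circ 306.89288330078125 145.4994354248047 34.035972595214844 hull (306.8423321802777, 145.4045721161077) [0.5497 0.245  0.092 ] [0.5498 0.2449 0.092 ]
slot [[301.0, 122.0], [315.0, 122.0], [315.0, 166.0], [301.0, 166.0]] [0.5488 0.2443] [np.float64(0.01043146398809165), np.float64(0.03250374670118625)] angle -0.17646421622395347
edge angle -0.1873452774541836 0.5546302565150956
edge angle -0.20860341528957302 0.5435856519875777
```

Call:
{"method": "step_arm", "body": {
  "hand": [0,0,0,0,0],
  "translation": [
    [0,-35,0],
    [0,-30,-10],
    [0,0,-35],
    [0,0,-32],
    [0,0,0]
  ],
  "rot": [
    [0,0,-0.025],
    [0,0,0],
    [0,0,0],
    [0,0,0],
    [0,0,0]
  ]
}}

```text
time: 7.35
eef_pos: [0.5486, 0.2425, 0.1479]
ee_rot: [[-0.198, -0.98, -0.006], [-0.98, 0.198, -0.003], [0.004, 0.005, -1.0]]
wrist_force: [-0.7, -0.4, 0.1]
finger_gap: 0.182
```

Call:
{"method": "step_arm", "body": {
  "hand": [0],
  "translation": [
    [0,0,0]
  ],
  "rot": [
    [0,0,0]
  ]
}}

```text
time: 7.45
eef_pos: [0.5507, 0.2441, 0.1522]
ee_rot: [[-0.197, -0.98, -0.0], [-0.98, 0.197, -0.0], [0.0, 0.0, -1.0]]
wrist_force: [0.6, 0.6, 0.0]
finger_gap: 0.177
```

```bash
python3 -c "
from h import *
o=ctrl.get_obs();print(o['eef_pos'],o['ee_rot'],o['wrist_force'])
a=snap('side','s4.png');b=snap('wrist','w4.png')
p=proj('side',[.55,.245,.1]).astype(int)
A=cv2.resize(a[p[1]-70:p[1]+50,p[0]-70:p[0]+70],(420,360),interpolation=cv2.INTER_CUBIC)
B=cv2.resize(b[180:360,240:400],(320,360))
cv2.imwrite('pics/c4.png',np.hstack([A,B])[...,::-1])"
```

```text
[0.55072316 0.24413517 0.15223514] [[-1.97115993e-01 -9.80380117e-01 -3.34000737e-04]
 [-9.80380134e-01  1.97116070e-01 -2.17447678e-04]
 [ 2.79018293e-04  2.84585273e-04 -9.99999921e-01]] [0.58749063 0.63281211 0.03175681]
```

View pics/c4.png

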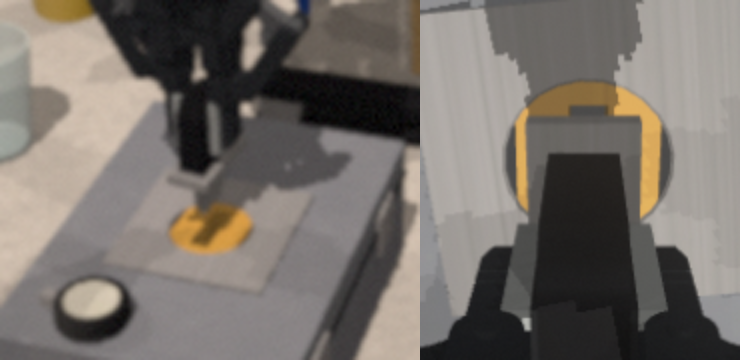

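The key is hovering over the lock with the blade lined up on the slot, whose end shows centred above the collar. I shift y by 1.3 mm and go down.

Call:
{"method": "step_arm", "body": {
  "hand": [0,0,0,0,0],
  "translation": [
    [0,1.3,-5],
    [0,0,-8],
    [0,0,-6],
    [0,0,-6],
    [0,0,-6]
  ],
  "rot": [
    [0,0,0],
    [0,0,0],
    [0,0,0],
    [0,0,0],
    [0,0,0]
  ]
}}

```text
time: 8.05
eef_pos: [0.5508, 0.2463, 0.1196]
ee_rot: [[-0.196, -0.981, -0.0], [-0.981, 0.196, -0.0], [0.0, 0.0, -1.0]]
wrist_force: [0.0, 0.5, -0.8]
finger_gap: 0.182
```

Call:
{"method": "step_arm", "body": {
  "hand": [0,0],
  "translation": [
    [0,0,-4],
    [0,0,0]
  ],
  "rot": [
    [0,0,0],
    [0,0,0]
  ]
}}

```text
time: 8.25
eef_pos: [0.5506, 0.2461, 0.1156]
ee_rot: [[-0.196, -0.981, -0.001], [-0.981, 0.196, -0.0], [0.001, 0.001, -1.0]]
wrist_force: [0.1, -0.4, -1.0]
finger_gap: 0.175
```

Call:
{"method": "step_arm", "body": {
  "hand": [0,0,0,0,0],
  "translation": [
    [0,0,-3],
    [0,0,-3],
    [0,0,-2],
    [0,0,-1],
    [0,0,0]
  ],
  "rot": [
    [0,0,0],
    [0,0,0],
    [0,0,0],
    [0,0,0],
    [0,0,0]
  ]
}}

```text
time: 8.75
eef_pos: [0.5509, 0.2463, 0.1072]
ee_rot: [[-0.196, -0.981, -0.0], [-0.981, 0.196, -0.0], [0.0, 0.0, -1.0]]
wrist_force: [-0.5, -0.7, -0.5]
finger_gap: 0.182
```

Call:
{"method": "step_arm", "body": {
  "hand": [0,0],
  "translation": [
    [0,0,-1],
    [0,0,0]
  ],
  "rot": [
    [0,0,0],
    [0,0,0]
  ]
}}

```text
time: 8.95
eef_pos: [0.551, 0.2463, 0.1063]
ee_rot: [[-0.196, -0.981, -0.0], [-0.981, 0.196, -0.0], [0.0, 0.0, -1.0]]
wrist_force: [-0.5, -0.6, -1.1]
finger_gap: 0.179
```

Call:
{"method": "step_arm", "body": {
  "hand": [0,0],
  "translation": [
    [0,0,-1],
    [0,0,0]
  ],
  "rot": [
    [0,0,0],
    [0,0,0]
  ]
}}

```text
time: 9.15
eef_pos: [0.5511, 0.2464, 0.1061]
ee_rot: [[-0.196, -0.981, 0.001], [-0.981, 0.196, 0.0], [-0.001, -0.001, -1.0]]
wrist_force: [-3.7, -1.8, 11.3]
finger_gap: 0.183
```

Call:
{"method": "step_arm", "body": {
  "hand": [0,0],
  "translation": [
    [0,0,-0.7],
    [0,0,0]
  ],
  "rot": [
    [0,0,0],
    [0,0,0]
  ]
}}

```text
time: 9.35
eef_pos: [0.5511, 0.2464, 0.1061]
ee_rot: [[-0.196, -0.981, 0.001], [-0.981, 0.196, 0.001], [-0.001, -0.001, -1.0]]
wrist_force: [-7.2, -3.9, 19.6]
finger_gap: 0.182
```

Call:
{"method": "step_arm", "body": {
  "hand": [0,0],
  "translation": [
    [0,0,-0.7],
    [0,0,0]
  ],
  "rot": [
    [0,0,0],
    [0,0,0]
  ]
}}

```text
time: 9.55
eef_pos: [0.5511, 0.2464, 0.106]
ee_rot: [[-0.196, -0.981, 0.002], [-0.981, 0.196, 0.001], [-0.001, -0.002, -1.0]]
wrist_force: [-11.0, -4.2, 28.0]
finger_gap: 0.178
```

The collar seated at TCP z = 0.106, which is the height expected from the rack grasp plus the 17 mm difference, and the force then climbed. Now I relieve the push a little, grip harder and turn clockwise.

Call:
{"method": "step_arm", "body": {
  "hand": [0,0,0,0,0],
  "translation": [
    [0,0,1.6],
    [0,0,0],
    [0,0,0],
    [0,0,0],
    [0,0,0]
  ],
  "rot": [
    [0,0,0],
    [0,0,0],
    [0,0,-0.1],
    [0,0,-0.1],
    [0,0,-0.1]
  ],
  "squeeze": 100
}}

```text
time: 10.05
eef_pos: [0.5514, 0.2468, 0.1062]
ee_rot: [[-0.481, -0.877, 0.001], [-0.877, 0.481, 0.001], [-0.002, -0.0, -1.0]]
wrist_force: [-1.5, -0.1, 9.9]
finger_gap: 0.18
```

```bash
cat > st.py <<'E'
from h import *
np.set_printoptions(precision=4,suppress=True)
o=ctrl.get_obs();R=np.array(o['ee_rot']);print(o['eef_pos'],'keyx',np.arctan2(-R[1,1],-R[0,1]),o['wrist_force'],o['torque'],'j6',o['joint_positions'][5],o['finger_gap'],o['time'])
E
python3 st.py
```

```text
[0.5514 0.2468 0.1062] keyx -0.5013351354155853 [-1.463  -0.1076  9.9419] [0.121  0.3534 0.2566] j6 -0.6488938226828516 0.1803582561302666 10.05
```

Torque is 0.26 N m, so the rotor is following. I continue.

Call:
{"method": "step_arm", "body": {
  "hand": [0,0,0,0,0],
  "translation": [
    [0,0,0],
    [0,0,0],
    [0,0,0],
    [0,0,0],
    [0,0,0]
  ],
  "rot": [
    [0,0,-0.1],
    [0,0,-0.1],
    [0,0,-0.1],
    [0,0,-0.1],
    [0,0,-0.1]
  ]
}}

```text
time: 10.55
eef_pos: [0.552, 0.2462, 0.1062]
ee_rot: [[-0.842, -0.539, 0.002], [-0.539, 0.842, -0.0], [-0.002, -0.001, -1.0]]
wrist_force: [2.5, -3.5, 8.1]
finger_gap: 0.173
```

```bash
python3 st.py
```

```text
[0.552  0.2462 0.1062] keyx -1.0018003504789124 [ 2.4693 -3.4835  8.0857] [-0.8225 -0.5863  0.2349] j6 -0.1489134903300953 0.17282612154223195 10.55
```

Call:
{"method": "step_arm", "body": {
  "hand": [0,0,0,0],
  "translation": [
    [0,0,0],
    [0,0,0],
    [0,0,0],
    [0,0,0]
  ],
  "rot": [
    [0,0,-0.1],
    [0,0,-0.1],
    [0,0,-0.1],
    [0,0,0]
  ]
}}

```text
time: 10.95
eef_pos: [0.5522, 0.2458, 0.1063]
ee_rot: [[-0.964, -0.266, 0.003], [-0.266, 0.964, -0.001], [-0.002, -0.001, -1.0]]
wrist_force: [4.1, -5.5, 8.0]
finger_gap: 0.17
```

```bash
python3 st.py
```

```text
[0.5522 0.2458 0.1063] keyx -1.3019516570237102 [ 4.0663 -5.5223  7.9823] [-1.1472 -0.735   0.0792] j6 0.1508915819658306 0.17034871797548634 10.95
```

Call:
{"method": "step_arm", "body": {
  "hand": [0,0,0],
  "translation": [
    [0,0,0],
    [0,0,0],
    [0,0,0]
  ],
  "rot": [
    [0,0,-0.08],
    [0,0,-0.08],
    [0,0,-0.04]
  ]
}}

```text
time: 11.25
eef_pos: [0.5523, 0.2454, 0.1063]
ee_rot: [[-0.998, -0.069, 0.003], [-0.069, 0.998, -0.002], [-0.003, -0.002, -1.0]]
wrist_force: [4.4, -8.9, 9.0]
finger_gap: 0.178
```

```bash
python3 st.py
```

```text
[0.5523 0.2454 0.1063] keyx -1.5014620545650386 [ 4.3862 -8.911   9.007 ] [-2.0047 -0.7692  0.2566] j6 0.3501533381271756 0.17782650126756638 11.25
```

Call:
{"method": "step_arm", "body": {
  "hand": [0,0,0],
  "translation": [
    [0,0,0],
    [0,0,0],
    [0,0,0]
  ],
  "rot": [
    [0,0,-0.05],
    [0,0,-0.05],
    [0,0,0]
  ]
}}

```text
time: 11.55
eef_pos: [0.5522, 0.2453, 0.1063]
ee_rot: [[-1.0, 0.03, 0.003], [0.03, 1.0, -0.002], [-0.003, -0.002, -1.0]]
wrist_force: [4.5, -8.6, 9.3]
finger_gap: 0.173
```

```bash
python3 st.py
```

```text
[0.5522 0.2453 0.1063] keyx -1.6003137385911894 [ 4.4789 -8.5716  9.3065] [-1.9803 -0.7785  0.1635] j6 0.44891741824090026 0.17291901204724622 11.55
```

Call:
{"method": "step_arm", "body": {
  "hand": [0,0,0],
  "translation": [
    [0.3,-0.7,0],
    [0,0,0],
    [0,0,0]
  ],
  "rot": [
    [0,0,-0.05],
    [0,0,-0.05],
    [0,0,0]
  ]
}}

```text
time: 11.85
eef_pos: [0.5524, 0.245, 0.1063]
ee_rot: [[-0.992, 0.129, 0.002], [0.129, 0.992, -0.001], [-0.003, -0.001, -1.0]]
wrist_force: [3.4, -6.9, 9.9]
finger_gap: 0.176
```

```bash
python3 st.py
```

```text
[0.5524 0.245  0.1063] keyx -1.7000813726257373 [ 3.4265 -6.8978  9.8789] [-1.417  -0.4616  0.0886] j6 0.5476611829307041 0.17563210867414325 11.85
```

Call:
{"method": "step_arm", "body": {
  "hand": [0,0],
  "translation": [
    [0,0,0],
    [0,0,0]
  ],
  "rot": [
    [0,0,-0.05],
    [0,0,0]
  ]
}}

```text
time: 12.05
eef_pos: [0.5523, 0.2449, 0.1063]
ee_rot: [[-0.984, 0.178, 0.002], [0.178, 0.984, -0.001], [-0.003, -0.001, -1.0]]
wrist_force: [2.8, -6.8, 9.3]
finger_gap: 0.174
```

```bash
python3 st.py
```

```text
[0.5523 0.2449 0.1063] keyx -1.7499474223847868 [ 2.8422 -6.7522  9.3211] [-1.5989 -0.4042  0.0915] j6 0.5975365401107756 0.1742259252992387 12.05
```

Call:
{"method": "step_arm", "body": {
  "hand": [0,0,0],
  "translation": [
    [0,0,0],
    [0,0,0],
    [0,0,0]
  ],
  "rot": [
    [0,0,-0.04],
    [0,0,-0.04],
    [0,0,0]
  ]
}}

```text
time: 12.35
eef_pos: [0.5523, 0.2447, 0.1063]
ee_rot: [[-0.967, 0.255, 0.002], [0.255, 0.967, -0.002], [-0.003, -0.001, -1.0]]
wrist_force: [3.2, -8.4, 10.1]
finger_gap: 0.174
```

```bash
python3 - <<'E'
exec(open('st.py').read())
b=snap('wrist','w5.png'); a=snap('side','s5.png'); p=proj('side',[.55,.245,.1]).astype(int)
A=cv2.resize(a[p[1]-70:p[1]+50,p[0]-70:p[0]+70],(420,360),interpolation=cv2.INTER_CUBIC)
B=cv2.resize(b[160:400,210:430],(330,360))
cv2.imwrite('pics/c5.png',np.hstack([A,B])[...,::-1])
# box yaw from first wrist picture's plate and lid edges
im=cv2.imread('pics/w3.png');import pickle;c,_=pickle.load(open('w3.pkl','rb'))
g=cv2.cvtColor(im,cv2.COLOR_BGR2GRAY)
for s in cv2.HoughLinesP(cv2.Canny(g,20,60),1,np.pi/360,25,minLineLength=35,maxLineGap=8)[:,0]:
    if min(s[0],s[2])>170 and max(s[0],s[2])<440 and max(s[1],s[3])<305:
        P=[onz('wrist',q,.092,c) for q in(s[:2],s[2:])];d=P[1]-P[0];t=np.arctan2(d[1],d[0])
        print(s,round((t+np.pi/4)%(np.pi/2)-np.pi/4,3))
E
```

```text
[0.5523 0.2447 0.1063] keyx -1.8284682943843336 [ 3.1749 -8.4396 10.1499] [-2.0606 -0.3385  1.5165] j6 0.6761201620569841 0.1744168028363597 12.35
[172  35 196 183] -0.096
[424 233 425 166] -0.103
[248 215 374 206] -0.099
[425 154 425  14] -0.102
[232  82 250 214] -0.092
[234  81 349  72] -0.103
[363  98 390  61] 0.766
[350 290 350 238] -0.147
[197 191 233 194] -0.261
[371  73 372 132] -0.119
[218 301 267 298] -0.1
[232 268 286 302] 0.78
[188 139 205 236] -0.095
[299 147 300 110] -0.216
[251 244 298 242] -0.128
[314 180 315 111] -0.192
[373 123 374 180] -0.114
[303 109 338 120] -0.464
[423 278 423 224] -0.083
[210 190 245 199] -0.433
[334 169 336 134] -0.22
[233  86 238 122] -0.085
[278 128 279 163] -0.175
```

View pics/c5.png

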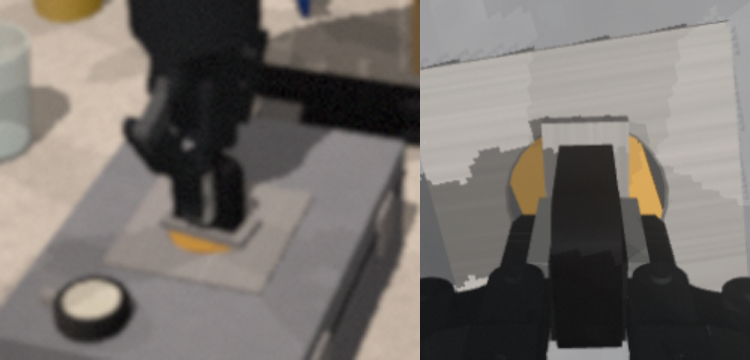

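The collar lies flat on the lock. The torque jumped from 0.09 to 1.5 N m at key angle -1.83. The box is yawed by -0.10, so the stop at 1.4 rad plus about 12 degrees of play comes to -1.71, plus some compliance. I confirm with a further small turn.

Call:
{"method": "step_arm", "body": {
  "hand": [0,0],
  "translation": [
    [0,0,0],
    [0,0,0]
  ],
  "rot": [
    [0,0,-0.02],
    [0,0,0]
  ]
}}

```text
time: 12.65
eef_pos: [0.5523, 0.2447, 0.1063]
ee_rot: [[-0.962, 0.273, 0.002], [0.273, 0.962, -0.002], [-0.003, -0.001, -1.0]]
wrist_force: [2.1, -9.3, 10.4]
finger_gap: 0.176
```

```bash
python3 st.py
```

```text
[0.5523 0.2447 0.1063] keyx -1.8473154697769214 [ 2.1246 -9.2613 10.4465] [-2.1313 -0.3001  1.9541] j6 0.6949915832570518 0.17550295584364076 12.65
```

Torque rose further to 1.95 N m for only 0.02 rad, so this is the hard stop. I unwind inside the play, open part way and lift.

Call:
{"method": "step_arm", "body": {
  "hand": [0,0,0],
  "translation": [
    [0,-1,0],
    [0,0,0],
    [0,0,0]
  ],
  "rot": [
    [0,0,0.06],
    [0,0,0.02],
    [0,0,0]
  ]
}}

```text
time: 12.95
eef_pos: [0.5523, 0.2446, 0.1062]
ee_rot: [[-0.981, 0.195, 0.002], [0.195, 0.981, 0.0], [-0.002, 0.001, -1.0]]
wrist_force: [2.0, -2.2, 8.1]
finger_gap: 0.176
```

```bash
python3 st.py
```

```text
[0.5523 0.2446 0.1062] keyx -1.7668280947170185 [ 1.9781 -2.2407  8.1405] [-0.5397 -0.3905  0.3368] j6 0.6133403966246781 0.17645345224817993 12.95
```

Call:
{"method": "step_arm", "body": {
  "hand": [40,40,40,40,40],
  "translation": [
    [0,0,0],
    [0,0,0],
    [0,0,0],
    [0,0,0],
    [0,0,0]
  ],
  "rot": [
    [0,0,0],
    [0,0,0],
    [0,0,0],
    [0,0,0],
    [0,0,0]
  ]
}}

```text
time: 13.45
eef_pos: [0.5512, 0.2446, 0.1054]
ee_rot: [[-0.981, 0.195, -0.0], [0.195, 0.981, -0.0], [0.0, -0.0, -1.0]]
wrist_force: [-0.1, 0.3, -0.3]
finger_gap: 0.466
```

Call:
{"method": "step_arm", "body": {
  "hand": [40,40,40,40,40],
  "translation": [
    [0,0,8],
    [0,0,20],
    [0,0,35],
    [0,0,40],
    [0,0,40]
  ],
  "rot": [
    [0,0,0],
    [0,0,0],
    [0,0,0],
    [0,0,0],
    [0,0,0]
  ]
}}

```text
time: 13.95
eef_pos: [0.5509, 0.2444, 0.2507]
ee_rot: [[-0.981, 0.196, 0.0], [0.196, 0.981, 0.0], [-0.0, 0.0, -1.0]]
wrist_force: [0.8, 0.9, 0.9]
finger_gap: 0.466
```

Call:
{"method": "step_arm", "body": {
  "hand": [40,40,40,40],
  "translation": [
    [-20,-40,0],
    [-20,-40,0],
    [-20,-40,0],
    [0,0,0]
  ],
  "rot": [
    [0,0,0],
    [0,0,0],
    [0,0,0],
    [0,0,0]
  ]
}}

```text
time: 14.35
eef_pos: [0.4893, 0.1212, 0.2498]
ee_rot: [[-0.98, 0.198, 0.001], [0.198, 0.98, -0.001], [-0.001, -0.0, -1.0]]
wrist_force: [2.2, 1.4, 0.8]
finger_gap: 0.467
```

```bash
python3 - <<'E'
exec(open('st.py').read())
t=snap('top','t6.png'); s=snap('side','s6.png')
p=proj('side',[.55,.245,.1]).astype(int)
A=cv2.resize(s[p[1]-70:p[1]+50,p[0]-70:p[0]+70],(420,360),interpolation=cv2.INTER_CUBIC)
B=cv2.resize(t[165:240,145:225],(380,360),interpolation=cv2.INTER_CUBIC)
cv2.imwrite('pics/c6.png',np.hstack([A,B])[...,::-1])
E
```

```text
[0.4893 0.1212 0.2498] keyx -1.770423384002876 [2.1753 1.428  0.8268] [ 0.0258 -0.0715 -0.0253] j6 0.4428768456932134 0.46747720126708925 14.35
```

View pics/c6.png

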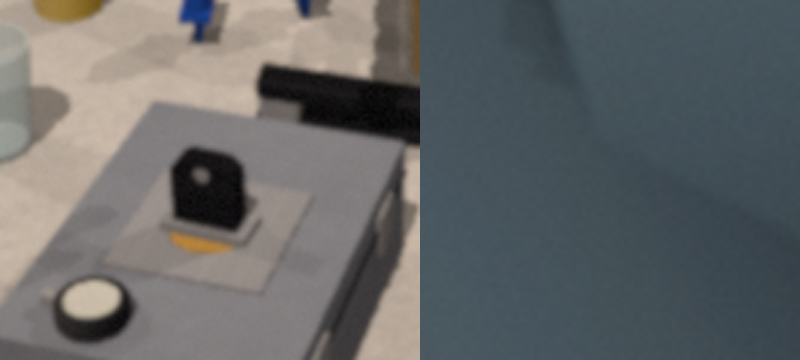

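```bash
python3 -c "
from cell import ctrl
print(ctrl.job_done())"
```

```text
the job is handed in; nothing more can be done
None
```

The medium key is standing in the lock, turned clockwise to its stop, and I handed the job in at about 14.5 s of the allowed 45 s.

- **Which key:** I took the medium key, the end key nearest the cash box in the rack. Its bow measured about 46 mm with a little of the side face, against 42 mm given. Its 28 mm blade fits the 36 mm slot.
- **Pushed home:** The blade went in without resistance. The collar seated at the expected height, where pressing on raised the force to 28 N with no further travel.
- **Turned to the stop:** Turning torque stayed between about 0.1 and 0.3 N m. At a key angle of about -1.83 rad it jumped to 1.5 N m, and it reached 1.95 N m after another 0.02 rad. I then backed off about 0.08 rad, well inside the key's play, before letting go.
- **Last look:** The side view after release shows the key upright and turned, its collar flat on the lock. The gripper is clear and the stopwatch is still in its place.

Two checks were incomplete:
- The stop came about 0.05 to 0.1 rad later than my estimate of -1.71 rad. I put this down to give in the arm and measuring error.
- The arm blocked the top camera at the end, so I judged the lock's final angle from the torque and the side view rather than measuring it directly.

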